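# Turn round the row of bottles for the return pass

### The arm

A 6-joint arm with a two-finger parallel gripper is mounted at the origin on a cart in front of the work surface, level with it; the furniture and walls round the work are solid. World frame = base frame: x ahead of the robot, y to its left, z up, the work surface at z = 0. Lengths are in mm, angles in rad, forces in N, time in s.
With the tool pointing down it reaches from about 400 to 925 mm from the base axis. Payload 12.5 kg.
Tool frame: the origin (TCP) lies between the finger pads; the fingertips stand 14 mm ahead of it and the grasp point (between the pads) lies 5 mm behind it; x points along the fingers, y is the direction in which the jaws open and shut, and the axes are right-handed (so a half turn about x gives the same grasp; the last joint's range is limited). The gripper opens to 95 mm and grips with 3 to 60 N. Pads are 20 mm wide; open, the fingers measure 119 mm over their backs; the gripper's body (75 mm by 180 mm) begins 59 mm behind the grasp point.
Start: joints at [-1.362, 0.491, 1.559, -0, 1.092, -0.106], TCP at [193.539, -594.296, 228.661] pointing down, gripper open.
Joint ranges: [-3.1, 3.1], [-0.84, 2.19], [0.05, 2.79], [-1.13, 4.28], [0.06, 2.93], [-2.69, 2.69]. Speed limits (rad/s): [2.22, 2.22, 2.79, 3.14, 3.14, 3.14].

### API

Orientations are given as [roll, pitch, yaw] about the fixed x, y, z axes, in that order (R = Rz(yaw) Ry(pitch) Rx(roll)).
In Python, from cell import env, cams gives the robot as it stands.
- The arm moves only by the tool carry_out, never from a script. Its arguments are lists of equal length, an entry for each row: "grip": the closure, from -1 (fully open) to 1 (shut); "linear": the shift along the tool's x, y, z scaled (see below), a list of three; "turn": the turn about the tool's x scaled (see below). In form: {"grip": [grip, ...], "linear": [[tx, ty, tz], ...], "turn": [turn, ...]}. A call has 1 to 5 rows; each row shifts and turns the commanded pose from where the row before left it, along the tool's axes as they then stand; what a row does not reach is not made up. The controller multiplies each number of a shift by 0.5 m and each number of a turn by 180 degrees. A row lasts 1/10 s, in which the tool goes at most 50 mm and 8.59 degrees, less where a joint would pass 70% of its speed; a pose out of reach is approached as far as the arm can. A call with a number of a shift or a turn outside -1 to 1 is refused whole. A call with a gripper value outside its range is refused whole. The fingers move at their own pace and stop on an object; the grip force is fixed at half the most. Time passes only in rows, so rows that do not move let the fingers close. It gives the time, the measured TCP pose, the force and the opening at its end, in the units of the state.
- env.state(): the state, without advancing time (a new reading comes with each control period).
- cams.read_camera(name): name is "scene" or "side" or "wrist"; returns the picture (384x512x3 uint8, blue, green, red); there is no depth.
- cams.camera_info(name): a dict with "fx", "fy", "cx", "cy" (pixels), "view" (4x4, takes a point from world to camera coordinates). Camera axes: x right, y down, z forward; pixel columns grow to the right and rows downward; lengths in mm; the calibration is good to about 2 mm. A picture is of the moment at which its call begins: read the wrist's pose just before it. camera_info takes no time and is no camera call; for the wrist camera it gives the pose at the moment of the call.
- env.job_done(): hands the job in, once; it reports no verdict.
The state is a dict: "t": time; "joints": joint angles; "qvel": joint speeds; "tau": joint torques, N m; "eef_pos": TCP position; "tcp_rot": TCP orientation; "ft_force": force on the tool from outside, world axes, zero at the start; "moment": the same for the moment, N m; "opening": opening from 0.0 (shut) to 1.0 (fully open).
Only numpy, scipy, OpenCV 4.12 (cv2) and the standard library are available. Lean on these libraries where they do the work, as an engineer would, in place of code of your own. Each camera call takes 0.05 s, during which the arm holds its last target. There are 200 camera calls.

### The job

The second treatment pass runs through the bottles backwards. Move all four bottles from the brown wooden rack to the grey rack so that the row stands in the reverse order: as the robot sees it, the one at the left end of the wooden rack goes to the right end of the grey rack, and so on. Stand each upright in the middle of its own place, and knock none of them over; the coloured mats stay behind.

Things in the scene. Friction and masses are not known exactly. Their poses are not given: they have to be found in the camera images.
- wooden_rack: Brown wooden fixed rack, 72 x 328 mm, long along its y axis (to the robot's left; yaw within 0.1 rad). Four places in a row, centres at y = +120, +40, -40, -120 mm (left to right), x = 0, each 64 x 77 mm inside; floor 5 mm, dividing walls 13 mm above the underside. Origin: centre of the underside, on the worktop. Holds the bottles at the start, each on a coloured mat.
- grey_rack: Grey plastic fixed rack, 72 x 328 mm, long along its y axis (to the robot's left; yaw within 0.1 rad). Four places in a row, centres at y = +120, +40, -40, -120 mm (left to right), x = 0, each 64 x 77 mm inside; floor 5 mm, dividing walls 13 mm above the underside. Origin: centre of the underside, on the worktop. Empty at the start; nearer or farther than the wooden one.
- dropper_centre (a point): Slender brown dropper bottle with a thin black bulb on top; body 33 mm across up to 70 mm above its foot, 24 mm collar up to 77 mm. 102 mm tall; this point is on its axis half-way up, 51 mm above its foot; z up the axis. Loose, 0.05 to 0.21 kg, starts on the red mat in the wooden rack. Take it from above by the upper body, fingers in front and behind, the gripper clear of its top.
- red_lid_jar_centre (a point): Straight jar with a wide red lid, 45 mm across over its whole height, so grip it near the top, by or just below the lid. 108 mm tall; this point is on its axis half-way up, 54 mm above its foot; z up the axis. Loose, 0.05 to 0.21 kg, starts on the yellow mat in the wooden rack. Take it from above by the upper body, fingers in front and behind, the gripper clear of its top.
- white_cap_bottle_centre (a point): The smaller amber glass bottle, with a white screw cap; body 47 mm across up to 74 mm above its foot, cap 37 mm across above that. 92 mm tall; this point is on its axis half-way up, 46 mm above its foot; z up the axis. Loose, 0.05 to 0.21 kg, starts on the green mat in the wooden rack. Take it from above by the upper body, fingers in front and behind, the gripper clear of its top.
- black_cap_bottle_centre (a point): The larger amber glass bottle, with a black screw cap; body 59 mm across up to 92 mm above its foot, cap 46 mm across above that. 114 mm tall; this point is on its axis half-way up, 57 mm above its foot; z up the axis. Loose, 0.05 to 0.21 kg, starts on the blue mat in the wooden rack. Take it from above by the upper body, fingers in front and behind, the gripper clear of its top.
- mat_red: Round red plastic mat, 65 mm across and 3 mm thick, fixed on the floor of one place of the wooden rack; it marks the place where the dropper bottle starts and stays there. Origin: centre of its underside, 5 mm above the worktop.
- mat_yellow: Round yellow plastic mat, 65 mm across and 3 mm thick, fixed on the floor of one place of the wooden rack; it marks the place where the red-lidded jar starts and stays there. Origin: centre of its underside, 5 mm above the worktop.
- mat_green: Round green plastic mat, 65 mm across and 3 mm thick, fixed on the floor of one place of the wooden rack; it marks the place where the white-capped bottle starts and stays there. Origin: centre of its underside, 5 mm above the worktop.
- mat_blue: Round blue plastic mat, 65 mm across and 3 mm thick, fixed on the floor of one place of the wooden rack; it marks the place where the black-capped bottle starts and stays there. Origin: centre of its underside, 5 mm above the worktop.
There are look-alikes about, which are no part of the job. Of the things like the part that bears red_lid_jar_centre, leave any that is turquoise; of the rest the larger one is meant.

How it is judged (in metres and radians):
At the end, for the whole second after the job is handed in: Each bottle stands released, upright (0.08 rad) and at rest on the floor of the grey rack (height within 4 mm), within 15 mm along and across of the centre of the place mirroring its starting place (first from the left becomes first from the right, and so on) (((y of mat_red in the frame of wooden_rack between 0.1 and 0.14 m and y of dropper_centre in the frame of grey_rack between -0.135 and -0.105 m) or (y of mat_red in the frame of wooden_rack between 0.02 and 0.06 m and y of dropper_centre in the frame of grey_rack between -0.055 and -0.025 m) or (y of mat_red in the frame of wooden_rack between -0.06 and -0.02 m and y of dropper_centre in the frame of grey_rack between 0.025 and 0.055 m) or (y of mat_red in the frame of wooden_rack between -0.14 and -0.1 m and y of dropper_centre in the frame of grey_rack between 0.105 and 0.135 m)) and x of dropper_centre in the frame of grey_rack between -0.015 and 0.015 m and z of dropper_centre in the frame of grey_rack between 0.052 and 0.06 m and angle between each of dropper_centre, red_lid_jar_centre, white_cap_bottle_centre, black_cap_bottle_centre's own z axis and vertical below 0.08 rad and linear speed of each of dropper, red_lid_jar, white_cap_bottle, black_cap_bottle below 0.02 m/s and ((y of mat_yellow in the frame of wooden_rack between 0.1 and 0.14 m and y of red_lid_jar_centre in the frame of grey_rack between -0.135 and -0.105 m) or (y of mat_yellow in the frame of wooden_rack between 0.02 and 0.06 m and y of red_lid_jar_centre in the frame of grey_rack between -0.055 and -0.025 m) or (y of mat_yellow in the frame of wooden_rack between -0.06 and -0.02 m and y of red_lid_jar_centre in the frame of grey_rack between 0.025 and 0.055 m) or (y of mat_yellow in the frame of wooden_rack between -0.14 and -0.1 m and y of red_lid_jar_centre in the frame of grey_rack between 0.105 and 0.135 m)) and x of red_lid_jar_centre in the frame of grey_rack between -0.015 and 0.015 m and z of red_lid_jar_centre in the frame of grey_rack between 0.055 and 0.063 m and ((y of mat_green in the frame of wooden_rack between 0.1 and 0.14 m and y of white_cap_bottle_centre in the frame of grey_rack between -0.135 and -0.105 m) or (y of mat_green in the frame of wooden_rack between 0.02 and 0.06 m and y of white_cap_bottle_centre in the frame of grey_rack between -0.055 and -0.025 m) or (y of mat_green in the frame of wooden_rack between -0.06 and -0.02 m and y of white_cap_bottle_centre in the frame of grey_rack between 0.025 and 0.055 m) or (y of mat_green in the frame of wooden_rack between -0.14 and -0.1 m and y of white_cap_bottle_centre in the frame of grey_rack between 0.105 and 0.135 m)) and x of white_cap_bottle_centre in the frame of grey_rack between -0.015 and 0.015 m and z of white_cap_bottle_centre in the frame of grey_rack between 0.047 and 0.055 m and ((y of mat_blue in the frame of wooden_rack between 0.1 and 0.14 m and y of black_cap_bottle_centre in the frame of grey_rack between -0.135 and -0.105 m) or (y of mat_blue in the frame of wooden_rack between 0.02 and 0.06 m and y of black_cap_bottle_centre in the frame of grey_rack between -0.055 and -0.025 m) or (y of mat_blue in the frame of wooden_rack between -0.06 and -0.02 m and y of black_cap_bottle_centre in the frame of grey_rack between 0.025 and 0.055 m) or (y of mat_blue in the frame of wooden_rack between -0.14 and -0.1 m and y of black_cap_bottle_centre in the frame of grey_rack between 0.105 and 0.135 m)) and x of black_cap_bottle_centre in the frame of grey_rack between -0.015 and 0.015 m and z of black_cap_bottle_centre in the frame of grey_rack between 0.058 and 0.066 m); the robot touches nothing.
It fails at once if a bottle is tipped over (leans by more than about 35 degrees) (angle between any of dropper_centre, red_lid_jar_centre, white_cap_bottle_centre, black_cap_bottle_centre's own z axis and vertical above 0.6 rad).
It also fails if it takes over 104 s, if anything falls off the work surface, if the arm or the gripper's body presses on something with over 40 N, if the wrist force passes 120 N, or if a joint passes its speed limit or range.

## Working session

There is one attempt and no reset: what is moved stays moved. The work goes in short steps, Python scripts to look and compute and a tool call to move; the robot and the scene stay as the last step left them, time stands still between calls to the robot, and variables do not carry over. Pictures are saved under pics/ and viewed, about 12 in all and at most 16, crops included, and the job is handed in when it is done.

Besides the shell and the picture viewer there is one more tool, called after "Call:" as a command line: name --pt "numbers of a row" for each row, then --argument value for the rest. carry_out: Moves the arm, as the interface text tells. Shifts and turns lie within -1 to 1; 1 stands for 0.5 m of shift or 180 degrees of turn. Its arguments: {"type":"object","properties":{"grip":{"type":"array"},"linear":{"type":"array"},"turn":{"type":"array"}},"required":["grip","linear","turn"]}

```bash
ls; mkdir -p pics; python3 - <<'E'
from cell import env,cams
import cv2,json
s=env.state();print(s)
for n in ("scene","side"):
    cv2.imwrite(f"pics/{n}0.png",cams.read_camera(n))
    i=cams.camera_info(n);print(n,i)
E
```

```text
pics
{'t': 0.0, 'joints': array([-1.36161315e+00,  4.91540312e-01,  1.55948500e+00, -2.93937086e-05,
        1.09171970e+00, -1.05598040e-01]), 'qvel': array([-0.00103776,  0.00120999, -0.00111329,  0.00040449,  0.00036926,
        0.00042039]), 'tau': array([ 3.22863096e-03, -6.12633848e+01, -2.58184594e+01,  6.93239481e-02,
        4.81184351e-02, -7.11094117e-05]), 'eef_pos': array([ 193.46898475, -594.03683527,  228.06146387]), 'tcp_rot': array([-1.65377592,  1.56964368,  1.80261151]), 'ft_force': array([ 0.14993968, -0.99963766, -0.60660207]), 'moment': array([ 0.02118749, -0.01073431,  0.09340055]), 'opening': 1.001593852300669}
scene {'fx': 439.5698289826461, 'fy': 439.5698289826461, 'cx': 257.04883059901096, 'cy': 191.33618201083993, 'view': array([[-4.67729195e-01, -8.83686863e-01, -1.80811479e-02,
         2.86717197e+02],
       [-5.76518393e-01,  3.20525443e-01, -7.51591633e-01,
         3.34587708e+02],
       [ 6.69967121e-01, -3.41117235e-01, -6.59380838e-01,
         6.92301229e+02],
       [ 0.00000000e+00,  0.00000000e+00,  0.00000000e+00,
         1.00000000e+00]])}
side {'fx': 384.5120600507281, 'fy': 384.5120600507281, 'cx': 264.8469341525365, 'cy': 196.09842123032678, 'view': array([[ 9.41972327e-01,  3.35291468e-01, -1.63635511e-02,
        -5.00380715e+02],
       [ 2.48265185e-01, -7.28632333e-01, -6.38325404e-01,
        -8.28720967e+01],
       [-2.25948074e-01,  5.97222366e-01, -7.69592693e-01,
         1.00019311e+03],
       [ 0.00000000e+00,  0.00000000e+00,  0.00000000e+00,
         1.00000000e+00]])}
```

View pics/scene0.png

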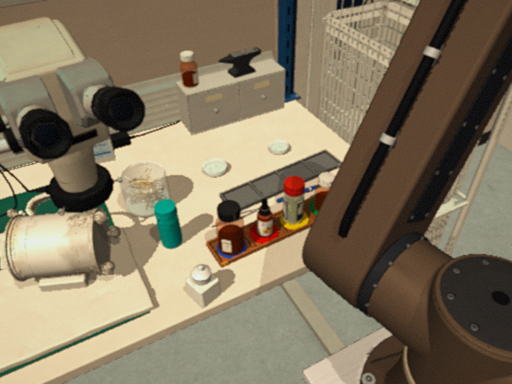

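View pics/side0.png

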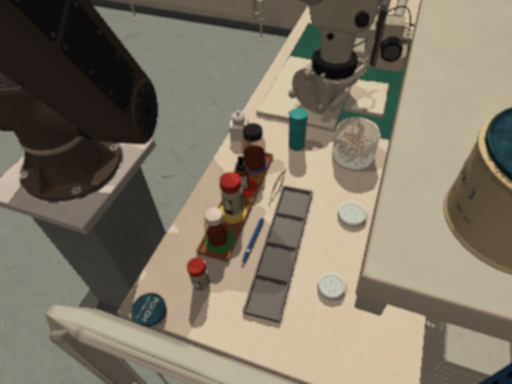

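Scene view: the wooden row runs from the black cap (230,212) through the dropper (265,220) and the red-lid jar (293,195) to the white cap (325,185). It is the same in the side view: (253,135), (242,165), (232,182), (215,215). Left to right for the robot (+y first) the order is black, dropper, jar, white.

The grey rack is the farther one, at about (278,252) in the side view.

Red-jar candidates in the side view:
- the turquoise jar at (298,128), which is excluded
- the small red-lid jar at (198,272), which is off the rack
- the larger red-lid jar at (232,195) on the yellow mat, which is the one meant

```bash
cat > h.py <<'E'
import numpy as np,cv2
from cell import env,cams
def ray(info,uv,z):
    V=info["view"];R=V[:3,:3];c=-R.T@V[:3,3]
    uv=np.atleast_2d(uv).astype(float)
    d=np.c_[(uv[:,0]-info["cx"])/info["fx"],(uv[:,1]-info["cy"])/info["fy"],np.ones(len(uv))]@R
    return (c+d*((z-c[2])/d[:,2])[:,None])[:,:2]
def proj(info,p):
    p=np.atleast_2d(p)@info["view"][:3,:3].T+info["view"][:3,3]
    return np.c_[p[:,0]/p[:,2]*info["fx"]+info["cx"],p[:,1]/p[:,2]*info["fy"]+info["cy"]]
def biggest(m):
    c,_=cv2.findContours(m.astype(np.uint8),cv2.RETR_EXTERNAL,cv2.CHAIN_APPROX_NONE)
    return max(c,key=cv2.contourArea).reshape(-1,2)
E
python3 - <<'E'
from h import *
im=cv2.imread("pics/side0.png");I=cams.camera_info("side")
hsv=cv2.cvtColor(im,cv2.COLOR_BGR2HSV)
print(im[250,278],hsv[250,278],hsv[215,213],hsv[180,232],hsv[131,252],hsv[225,262])
m=np.zeros(im.shape[:2],np.uint8);m[175:330,235:325]=1
g=(hsv[...,2]<150)&(hsv[...,1]<60)&(m>0)
g=cv2.morphologyEx(g.astype(np.uint8),cv2.MORPH_CLOSE,np.ones((3,3)))
c=biggest(g);P=ray(I,c,13).astype(np.float32)
r=cv2.minAreaRect(P);print(r,cv2.boxPoints(r))
red=((hsv[...,0]<8)|(hsv[...,0]>172))&(hsv[...,1]>150)&(hsv[...,2]>120)
sub=np.zeros_like(red);sub[165:200,215:250]=1
c=biggest(red&sub);print("redlid",cv2.boundingRect(c),ray(I,c,105).mean(0))
sub=np.zeros_like(red);sub[205:226,200:228]=1
w=(hsv[...,1]<70)&(hsv[...,2]>150)&sub
c=biggest(w);print("white",cv2.boundingRect(c))
v=im.copy();cv2.polylines(v,[np.round(proj(I,np.c_[cv2.boxPoints(r),[13]*4])).astype(int)],1,(0,255,0),1)
cv2.imwrite("pics/side_crop.png",cv2.resize(v[100:330,180:330],None,fx=2.6,fy=2.6,interpolation=2))
E
```

```text
[ 88  96 103] [ 16  37 103] [ 17  53 208] [  3 192 158] [15 50 41] [ 13  44 104]
((592.412109375, -68.11376953125), (80.30859375, 341.447998046875), 5.455517768859863) [[ 536.2085    98.01931]
 [ 568.6709  -241.88202]
 [ 648.6157  -234.24686]
 [ 616.1533   105.65448]]
redlid (220, 173, 20, 14) [455.20073201  -1.97029313]
white (200, 205, 22, 21)
```

View pics/side_crop.png

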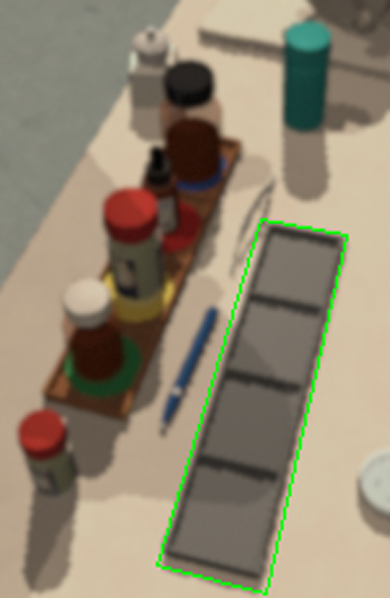

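The confirming crop shows the larger red-lid jar on the yellow mat at crop (132,240), with the small one off the rack at (45,450). The green box follows the grey rack, so its centre is near (592,-68) with yaw about 0.095. Next I look from the wrist camera.

```bash
python3 - <<'E'
from h import *
from scipy.spatial.transform import Rotation as Ro
s=env.state();R=Ro.from_euler('xyz',s['tcp_rot']).as_matrix();print(R.round(3))
W=cams.camera_info("wrist");V=W["view"];c=-V[:3,:3].T@V[:3,3]
print("cam in tool",R.T@(c-s['eef_pos']),"\n",(V[:3,:3]@R).round(3),W['fx'])
E
```

```text
[[-0.     0.31  -0.951]
 [ 0.001 -0.951 -0.31 ]
 [-1.    -0.001 -0.   ]]
cam in tool [-156.01540826   -0.33704758  -82.43612336] 
 [[-0.     1.    -0.   ]
 [-0.29  -0.     0.957]
 [ 0.957  0.     0.29 ]] 284.76251959329284
```

Call:
carry_out --grip '[-1,-1,-1,-1,-1]' --pt "-0.0093 -0.064 -0.067" --pt "-0.0093 -0.064 -0.067" --pt "-0.0093 -0.064 -0.067" --pt "-0.0093 -0.064 -0.067" --pt "-0.0093 -0.064 -0.067" --turn '[0,0,0,0,0]'

```text
t: 0.6
eef_pos: [303.7, -388.5, 251.9]
tcp_rot: [-1.429, 1.571, 2.027]
ft_force: [1.2, -1.0, 0.2]
opening: 1.001
```

Call:
carry_out --grip '[-1,-1,-1,-1,-1]' --pt "-0.0093 -0.064 -0.067" --pt "-0.0093 -0.064 -0.067" --pt "-0.0093 -0.064 -0.067" --pt "-0.0093 -0.064 -0.067" --pt "-0.0093 -0.064 -0.067" --turn '[0,0,0,0,0]'

```text
t: 1.1
eef_pos: [413.4, -184.5, 275.3]
tcp_rot: [1.464, 1.571, -1.363]
ft_force: [0.2, -0.2, 0.4]
opening: 0.998
```

Call:
carry_out --grip '[-1,-1,-1,-1,-1]' --pt "-0.0093 -0.064 -0.067" --pt "-0.0093 -0.064 -0.067" --pt "-0.0093 -0.064 -0.067" --pt "-0.0093 -0.064 -0.067" --pt "-0.0093 -0.064 -0.067" --turn '[0,0,0,0,0]'

```text
t: 1.6
eef_pos: [523.2, 19.7, 298.5]
tcp_rot: [0.397, 1.571, -2.43]
ft_force: [0.2, -1.1, 0.3]
opening: 1.001
```

Call:
carry_out --grip '[-1,-1,-1,-1,-1]' --pt "0 0 0" --pt "0 0 0" --pt "0 0 0" --pt "0 0 0" --pt "0 0 0" --turn '[-0.0431,-0.0431,-0.0431,-0.0431,-0.0431]'

```text
t: 2.1
eef_pos: [522.6, 17.8, 298.1]
tcp_rot: [-0.968, 1.57, -3.112]
ft_force: [-0.3, 1.1, 0.7]
opening: 1.002
```

Call:
carry_out --grip '[-1,-1,-1,-1,-1]' --pt "0 0 0" --pt "0 0 0" --pt "0 0 0" --pt "0 0 0" --pt "0 0 0" --turn '[-0.0431,-0.0431,-0.0431,-0.0431,-0.0431]'

```text
t: 2.6
eef_pos: [522.6, 17.7, 298.1]
tcp_rot: [-1.63, 1.57, -3.097]
ft_force: [-0.4, -0.4, 0.3]
opening: 0.998
```

```bash
python3 - <<'E'
from h import *
import pickle
s=env.state();print(s['t'],s['joints'],s['eef_pos'],s['tcp_rot'],s['ft_force'])
I=cams.camera_info("wrist");im=cams.read_camera("wrist")
pickle.dump(I,open("w1.pkl","wb"));cv2.imwrite("pics/w1.png",im)
cv2.imwrite("pics/w1b.png",cv2.resize(im,None,fx=1.5,fy=1.5,interpolation=2))
E
```

```text
2.6 [-9.24035719e-02  2.76475703e-01  1.70957613e+00 -9.07793475e-05
  1.15614380e+00 -1.95975042e-01] [522.5702548   17.73556668 298.10516875] [-1.62987516  1.57018766 -3.09706342] [-0.42552315 -0.4040417   0.28318291]
```

View pics/w1b.png

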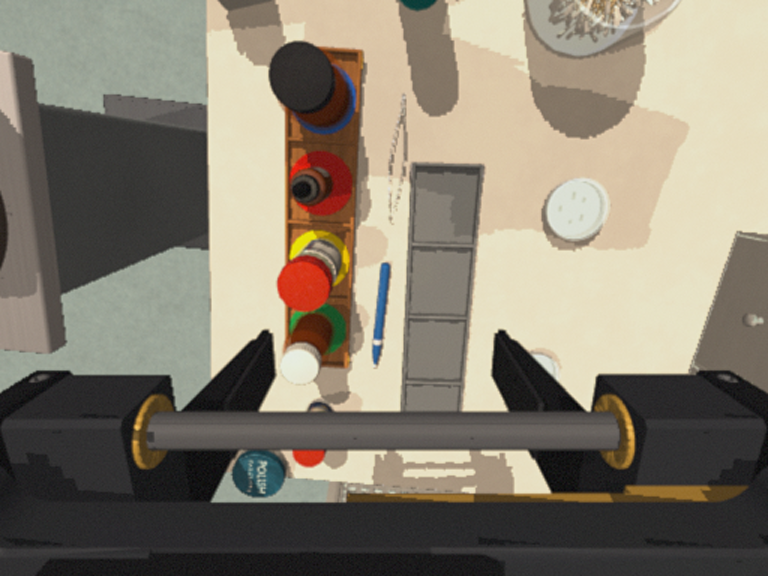

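The wrist view (1.5x) shows the caps at black (303,77), bulb (308,187), red (305,284) and white (301,363). The grey rack's top corners are at (413,164) and (483,166), and the pen lies between the racks. I measure from this picture.

```bash
python3 - <<'E'
from h import *
import pickle
im=cv2.imread("pics/w1.png");I=pickle.load(open("w1.pkl","rb"));hsv=cv2.cvtColor(im,cv2.COLOR_BGR2HSV);H,S,Vv=[hsv[...,i].astype(int) for i in range(3)]
def sub(x0,y0,x1,y1):
    m=np.zeros(H.shape,bool);m[int(y0/1.5):int(y1/1.5),int(x0/1.5):int(x1/1.5)]=1;return m
def top(name,m,z):
    c=biggest(m);P=ray(I,c,z).astype(np.float32);(p,r)=cv2.minEnclosingCircle(P);print(name,np.round(p,1),"diam",round(2*r,1),"mean",P.mean(0).round(1));return p
red=((H<8)|(H>172))&(S>150)
top("black",(Vv<75)&(S<110)&sub(262,35,336,113),122)
top("red",red&(Vv>120)&sub(270,252,336,315),116)
top("white",(S<90)&(Vv>150)&sub(275,338,325,388),100)
top("bulb",(Vv<70)&sub(285,165,335,210),108)
# mats, visible part
for n,m in dict(blue=(H>100)&(H<130)&(S>120)&sub(280,50,370,150),red=red&sub(285,145,360,222),yellow=(H>22)&(H<34)&(S>150)&sub(280,220,360,290),green=(H>45)&(H<90)&(S>100)&sub(280,295,360,360)).items():
    top("mat "+n,m,8)
def edge(P,q):  # fit line x=a*y+b
    a,b=np.polyfit(P[:,1],P[:,0],1);return a,b
def sides(m,z,rows):
    L=[];Rr=[]
    for v in rows:
        u=np.flatnonzero(m[v]);
        if len(u)>10:L.append((u[0]-.5,v));Rr.append((u[-1]+.5,v))
    for n,Q in(("L",L),("R",Rr)):
        P=ray(I,Q,z);a,b=np.polyfit(P[:,1],P[:,0],1);k=abs(P[:,0]-a*P[:,1]-b)<3
        a,b=np.polyfit(P[k,1],P[k,0],1);print(n,"slope(yaw=-)",a.round(4),"x at y=-68",(a*-68+b).round(1),"at 0",b.round(1),k.sum())
g=(Vv<165)&(S<75)&sub(395,158,492,412)
g=cv2.morphologyEx(g.astype(np.uint8),cv2.MORPH_CLOSE,np.ones((5,5)))>0
c=biggest(g);gm=np.zeros(H.shape,np.uint8);cv2.drawContours(gm,[c.reshape(-1,1,2)],-1,1,-1)
print("grey");sides(gm>0,13,range(116,265))
cols=range(282,316);Q=[(u,np.flatnonzero(gm[:,u])[0]-.5) for u in cols];P=ray(I,Q,13);print("top edge y",np.median(P,axis=0).round(1),P[0].round(1),P[-1].round(1))
# dividers: dark lines along rack column
P0=[];col=np.median(Vv[:,288:306],axis=1)
for v in range(112,270): 
    if col[v]<col[v-3]-8 or col[v]<col[min(v+3,383)]-8: P0.append((v,int(col[v]),ray(I,(297,v),13)[0].round(1).tolist()))
print(P0)
w=(H<20)&(S>110)&sub(275,40,372,370)
ws=[(np.flatnonzero(w[v])[-1]+.5,v) for v in range(35,245) if w[v].any()]
P=ray(I,ws,13);a,b=np.polyfit(P[:,1],P[:,0],1)
for _ in range(5):
    k=abs(P[:,0]-a*P[:,1]-b)<4;a,b=np.polyfit(P[k,1],P[k,0],1)
print("wood R edge",a,b,k.sum(),"centre line x=a*y+",b-36)
c=biggest(w);P=ray(I,np.argwhere(w)[:,::-1],13);print("wood y range",np.percentile(P[:,1],[.2,99.8]))
E
```

```text
black [451.4 147.5] diam 47.1 mean [451.4 147.8]
red [458.1  -5.2] diam 48.6 mean [459.2  -5.9]
white [454.7 -87.9] diam 63.7 mean [453.5 -88.3]
bulb [460.  73.] diam 32.8 mean [462.3  71.4]
mat blue [453.3 146. ] diam 62.0 mean [466.5 137. ]
mat red [453.3  68.6] diam 65.3 mean [453.8  68.9]
mat yellow [456.4 -10.9] diam 64.8 mean [461.9  -0.8]
mat green [471.5 -89.2] diam 56.6 mean [476.9 -85.6]
grey
L slope(yaw=-) -0.0775 x at y=-68 554.8 at 0 549.5 147
R slope(yaw=-) -0.0734 x at y=-68 627.1 at 0 622.1 149
top edge y [578.6 101.5] [554.  100.4] [603.  104.1]
[(112, 69, [577.1, 96.3]), (113, 70, [577.3, 94.9]), (114, 71, [577.5, 93.5]), (115, 87, [577.7, 92.0]), (127, 115, [580.3, 74.7]), (128, 115, [580.5, 73.2]), (129, 121, [580.7, 71.7]), (160, 129, [587.6, 24.6]), (161, 109, [587.9, 23.0]), (162, 110, [588.1, 21.5]), (165, 87, [588.8, 16.7]), (166, 89, [589.0, 15.1]), (167, 104, [589.3, 13.5]), (208, 127, [599.3, -54.6]), (209, 104, [599.6, -56.3]), (210, 108, [599.8, -58.0]), (213, 86, [600.6, -63.3]), (214, 101, [600.8, -65.0]), (252, 108, [611.1, -134.7]), (253, 93, [611.4, -136.6]), (254, 109, [611.7, -138.6]), (256, 109, [612.2, -142.4]), (257, 101, [612.5, -144.3])]
wood R edge -0.039064198260593125 492.1690171840952 210 centre line x=a*y+ 456.1690171840952
wood y range [-131.95659949  191.6973752 ]
```

Grey rack: width 72.3 mm against 72 given, centre about (590.6,-62), yaw 0.0755. Wooden row centre line is x = 456.2-0.039y, and the mats are about 80 mm apart. These agree with the sizes given. Next is a helper that turns world goals into per-row numbers.

```bash
cat > d.py <<'E'
import sys
from h import *
from scipy.spatial.transform import Rotation as Ro
def go(*pts):
    s=env.state();R=Ro.from_euler('xyz',s['tcp_rot']).as_matrix();p=s['eef_pos']
    print("t",round(s['t'],1),"p",p.round(1),"yaw",round(np.arctan2(R[1,1],R[0,1]),4),"f",s['ft_force'].round(1),"op",round(s['opening'],3))
    for q in pts:
        q=np.array(q,float);q=np.where(np.isnan(q),p,q);d=R.T@(q-p);n=max(1,int(np.ceil(np.linalg.norm(d)/48)))
        print(q.round(1),"rows",n,"each",(d/500/n).round(4));p=q
if __name__=="__main__": go(*[[float(x) for x in a.split(",")] for a in sys.argv[1:]])
E
python3 d.py 451.2,147.3,200 451.2,147.3,83 451.2,147.3,213 599.7,147.3,213 599.7,-181.7,213 599.7,-181.7,81.5
```

```text
t 2.6 p [522.6  17.7 298.1] yaw 0.1118 f [ 0.1  0.2 -0.6] op 0.997
[451.2 147.3 200. ] rows 4 each [ 0.0491 -0.0282 -0.0684]
[451.2 147.3  83. ] rows 3 each [ 0.078   0.0001 -0.    ]
[451.2 147.3 213. ] rows 3 each [-0.0867 -0.0001  0.    ]
[599.7 147.3 213. ] rows 4 each [-0.      0.0738  0.0083]
[ 599.7 -181.7  213. ] rows 7 each [ 0.     -0.0105  0.0934]
[ 599.7 -181.7   81.5] rows 3 each [ 0.0877  0.0001 -0.    ]
```

Call:
carry_out --grip '[-1,-1,-1,-1,-1]' --pt "0.0491 -0.0282 -0.0684" --pt "0.0491 -0.0282 -0.0684" --pt "0.0491 -0.0282 -0.0684" --pt "0.0491 -0.0282 -0.0684" --pt "0 0 0" --turn '[0,0,0,0,0.0166]'

```text
t: 3.15
eef_pos: [450.0, 150.6, 197.6]
tcp_rot: [-1.488, 1.565, -3.013]
ft_force: [-0.3, 0.7, 0.2]
opening: 1.0
```

```bash
python3 - <<'E'
from h import *
import pickle
I=cams.camera_info("wrist");im=cams.read_camera("wrist");cv2.imwrite("pics/w2.png",im)
for p in proj(I,[[451.2,147.3,122],[456,70,110],[457,-7,116],[460,-88,100]]): cv2.drawMarker(im,tuple(int(x) for x in p.round()),(0,255,255),0,12,1)
cv2.imwrite("pics/w2b.png",im)
E
python3 d.py 451.2,147.3,83
```

```text
t 3.2 p [451.6 149.7 198.8] yaw 0.0411 f [ 0.4  0.5 -0.5] op 0.998
[451.2 147.3  83. ] rows 3 each [ 0.0772 -0.0001  0.0016]
```

View pics/w2b.png

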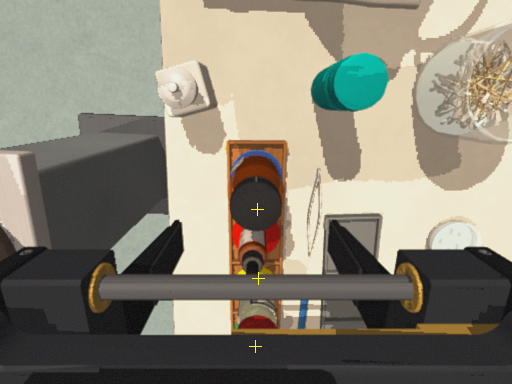

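```bash
python3 - <<'E'
from h import *
I=cams.camera_info("wrist");im=cams.read_camera("wrist");s=env.state();print(s['eef_pos'],s['qvel'].round(3))
g=cv2.GaussianBlur(im,(3,3),0).max(2).astype(int)
m=np.zeros(g.shape,bool);m[165:236,222:292]=1
for th in (50,65):
    mm=cv2.morphologyEx(((g<th)&m).astype(np.uint8),cv2.MORPH_OPEN,np.ones((9,9)))
    c=biggest(mm);print(cv2.boundingRect(c));P=ray(I,c,122).astype(np.float32);print(cv2.minEnclosingCircle(P),P.min(0),P.max(0))
cv2.imwrite("pics/w3b.png",cv2.resize(im[130:270,200:330],None,fx=4,fy=4,interpolation=2))
E
```

```text
[452.67623981 149.03462741 199.65163435] [-0.029 -0.011 -0.023 -0.002  0.005 -0.073]Traceback (most recent call last):
  File "<stdin>", line 7, in <module>
  File "h.py", line 13, in biggest
    return max(c,key=cv2.contourArea).reshape(-1,2)
           ~~~^^^^^^^^^^^^^^^^^^^^^^^
ValueError: max() iterable argument is empty
```

```bash
python3 - <<'E'
from h import *
I=cams.camera_info("wrist");im=cams.read_camera("wrist");s=env.state();print(s['eef_pos'],s['qvel'].round(3))
cv2.imwrite("pics/w3.png",im)
hsv=cv2.cvtColor(im,cv2.COLOR_BGR2HSV);print(hsv[150:235:5,256].tolist())
m=np.zeros(hsv.shape[:2],bool);m[165:236,222:292]=1
for th in (70,90):
    mm=(hsv[...,1]<110)&(hsv[...,2]<th)&m
    c=biggest(mm);print(cv2.boundingRect(c));P=ray(I,c,122).astype(np.float32);print(cv2.minEnclosingCircle(P),P.min(0),P.max(0))
E
python3 d.py
```

```text
[453.25453808 148.53557103 200.09533893] [-0.019 -0.007 -0.011 -0.001  0.001 -0.028]
[[108, 197, 172], [10, 225, 85], [9, 203, 89], [10, 234, 110], [11, 232, 112], [0, 52, 39], [15, 21, 48], [18, 23, 56], [8, 39, 52], [13, 34, 53], [8, 38, 54], [15, 29, 53], [12, 23, 55], [15, 38, 53], [170, 16, 49], [6, 27, 48], [16, 42, 104]]
(227, 174, 51, 54)
((450.79815673828125, 151.2825469970703), 24.549880981445312) [428.3034  127.10393] [472.11188 175.80347]
(227, 174, 51, 55)
((450.3626403808594, 150.97071838378906), 24.834857940673828) [428.3034   126.216606] [472.11188 175.80347]
t 3.3 p [453.3 148.5 200.1] yaw 0.0457 f [-0.  -0.8  0. ] op 0.997
```

Call:
carry_out --grip '[-1,-1]' --pt "0 0 0" --pt "0 0 0" --turn '[0,0]'

```text
t: 3.5
eef_pos: [453.7, 147.8, 200.5]
tcp_rot: [1.521, 1.57, -0.005]
ft_force: [0.2, -0.1, -0.7]
opening: 0.998
```

```bash
python3 d.py 450.5,149.3,83
```

```text
t 3.5 p [453.7 147.8 200.5] yaw 0.045 f [ 0.2 -0.1 -0.7] op 0.998
[450.5 149.3  83. ] rows 3 each [ 0.0783 -0.0021 -0.0011]
```

Call:
carry_out --grip '[-1,-1,-1,-1,-1]' --pt "0.07 -0.0063 -0.0033" --pt "0.07 0 0" --pt "0.06 0 0" --pt "0.035 0 0" --pt "0 0 0" --turn '[0,0,0,0,0]'

```text
t: 4.0
eef_pos: [449.5, 149.2, 81.0]
tcp_rot: [-1.405, 1.567, -2.931]
ft_force: [0.2, -0.2, 0.7]
opening: 1.003
```

Call:
carry_out --grip '[1,1,1,1,1]' --pt "0 0 0" --pt "0 0 0" --pt "0 0 0" --pt "0 0 0" --pt "0 0 0" --turn '[0,0,0,0,0]'

```text
t: 4.5
eef_pos: [450.1, 149.8, 83.1]
tcp_rot: [1.613, 1.57, 0.088]
ft_force: [-0.1, 0.0, 0.1]
opening: 0.638
```

```bash
python3 d.py nan,nan,213 599.7,nan,213 599.7,-181.7,213 599.7,-181.7,81.5
```

```text
t 4.5 p [450.1 149.8  83.1] yaw 0.0459 f [-0.1  0.   0.1] op 0.638
[450.1 149.8 213. ] rows 3 each [-0.0866  0.0001 -0.    ]
[599.7 149.8 213. ] rows 4 each [0.0001 0.0747 0.0034]
[ 599.7 -181.7  213. ] rows 7 each [-0.     -0.0043  0.0946]
[ 599.7 -181.7   81.5] rows 3 each [ 0.0877 -0.0001  0.    ]
```

Call:
carry_out --grip '[1,1,1,1,1]' --pt "0 0 0" --pt "-0.04 0 0" --pt "-0.07 0 0" --pt "-0.08 0 0" --pt "-0.07 0 0" --turn '[0,0,0,0,0]'

```text
t: 5.0
eef_pos: [449.8, 149.8, 214.3]
tcp_rot: [0.369, 1.571, -1.156]
ft_force: [-0.3, 0.9, -1.1]
opening: 0.611
```

Call:
carry_out --grip '[1,1,1,1,1]' --pt "0 0.06 0.0027" --pt "0 0.06 0.0027" --pt "0 0.06 0.0027" --pt "0 0.06 0.0027" --pt "0 0.06 0.0027" --turn '[0,0,0,0,0]'

```text
t: 5.5
eef_pos: [601.1, 149.9, 212.4]
tcp_rot: [-1.317, 1.57, -2.842]
ft_force: [0.6, -0.2, -1.1]
opening: 0.614
```

Call:
carry_out --grip '[1,1,1,1,1]' --pt "0 -0.0034 0.07" --pt "0 -0.0034 0.0735" --pt "0 -0.0034 0.0735" --pt "0 -0.0034 0.0735" --pt "0 -0.0034 0.0735" --turn '[0,0,0,0,0]'

```text
t: 6.0
eef_pos: [599.7, -33.6, 212.4]
tcp_rot: [-1.654, 1.57, 3.105]
ft_force: [0.2, -0.2, -1.3]
opening: 0.612
```

Call:
carry_out --grip '[1,1,1,1,1]' --pt "0 -0.0034 0.0735" --pt "0 -0.0034 0.0735" --pt "0 -0.0034 0.0735" --pt "0 -0.0034 0.0735" --pt "0 0 0" --turn '[0,0,0,0,0]'

```text
t: 6.5
eef_pos: [599.6, -183.2, 212.2]
tcp_rot: [-0.423, 1.57, -1.951]
ft_force: [0.1, 1.1, -1.0]
opening: 0.613
```

Call:
carry_out --grip '[1,1,1]' --pt "0 0 0" --pt "0 0 0" --pt "0 0 0" --turn '[0,0,0]'

```text
t: 6.8
eef_pos: [600.0, -178.2, 212.7]
tcp_rot: [-2.183, 1.571, 2.577]
ft_force: [0.1, -0.2, -0.8]
opening: 0.613
```

```bash
python3 d.py 599.7,-181.7,81.5
python3 - <<'E'
from h import *
I=cams.camera_info("wrist");im=cams.read_camera("wrist");cv2.imwrite("pics/w4.png",im)
def P(x,y,z):
    c,s=np.cos(.0755),np.sin(.0755);return [590.6+c*x-s*y,-62+s*x+c*y,z]
v=cv2.resize(im,None,fx=1.5,fy=1.5,interpolation=2)
q=proj(I,[P(*a) for a in [(-36,-164,13),(36,-164,13),(36,164,13),(-36,164,13)]]);cv2.polylines(v,[(q*1.5).round().astype(int)],1,(0,255,0),1)
for y in(80,0,-80):
    q=proj(I,[P(-36,y,13),P(36,y,13)]);cv2.polylines(v,[(q*1.5).round().astype(int)],0,(0,255,255),1)
cv2.imwrite("pics/w4b.png",v)
E
```

```text
t 6.8 p [ 600.  -178.2  212.7] yaw 0.0472 f [ 0.1 -0.2 -0.8] op 0.613
[ 599.7 -181.7   81.5] rows 3 each [ 0.0875 -0.0003  0.0023]
```

View pics/w4b.png

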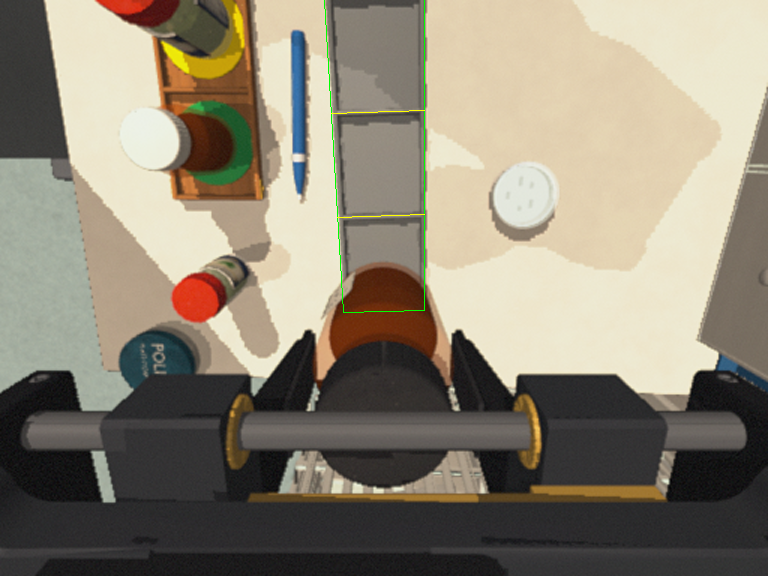

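The wrist view shows the overlay lying on the grey rack outline and dividers (yellow lines at rows 112 and 215). The black bottle is upright in the jaws. Lowering it.

Call:
carry_out --grip '[1,1,1,1,1]' --pt "0.06 -0.0009 0.007" --pt "0.075 0 0" --pt "0.07 0 0" --pt "0.045 0 0" --pt "0.012 0 0" --turn '[0,0,0,0,0]'

```text
t: 7.35
eef_pos: [598.4, -181.7, 80.0]
tcp_rot: [-1.975, 1.566, 2.784]
ft_force: [-15.8, 5.1, 39.1]
opening: 0.611
```

Call:
carry_out --grip '[1,1,1]' --pt "0 0 0" --pt "0 0 0" --pt "0 0 0" --turn '[0,0,0]'

```text
t: 7.65
eef_pos: [600.1, -182.8, 82.5]
tcp_rot: [1.075, 1.569, -0.449]
ft_force: [0.4, -0.9, -1.4]
opening: 0.614
```

```bash
python3 d.py 599.7,-181.7,80.5
```

```text
t 7.7 p [ 600.1 -182.8   82.5] yaw 0.0463 f [ 0.4 -0.9 -1.4] op 0.614
[ 599.7 -181.7   80.5] rows 1 each [ 0.004  -0.0007 -0.0022]
```

Call:
carry_out --grip '[1,1,1]' --pt "0.002 0 -0.002" --pt "0.0015 0 0" --pt "0 0 0" --turn '[0,0,0]'

```text
t: 7.95
eef_pos: [599.7, -181.9, 80.0]
tcp_rot: [0.897, 1.571, -0.628]
ft_force: [0.4, -0.1, -0.0]
opening: 0.614
```

```bash
python3 d.py
```

```text
t 8.0 p [ 599.7 -181.9   80. ] yaw 0.0459 f [ 0.4 -0.1 -0. ] op 0.614
```

Call:
carry_out --grip '[-1,-1,-1,-1,-1]' --pt "0 0 0" --pt "0 0 0" --pt "0 0 0" --pt "0 0 0" --pt "0 0 0" --turn '[0,0,0,0,0]'

```text
t: 8.45
eef_pos: [599.6, -181.9, 80.0]
tcp_rot: [0.494, 1.571, -1.031]
ft_force: [1.3, -0.3, -0.4]
opening: 0.969
```

Call:
carry_out --grip '[-1,-1,-1,-1,-1]' --pt "-0.03 0 0" --pt "-0.06 0 0" --pt "-0.08 0 0" --pt "-0.08 0 0" --pt "-0.03 0 0" --turn '[0,0,0,0,0]'

```text
t: 8.95
eef_pos: [600.5, -182.2, 225.3]
tcp_rot: [1.116, 1.565, -0.409]
ft_force: [0.4, -0.8, 0.4]
opening: 1.003
```

```bash
python3 d.py 455,30,215
```

```text
t 8.9 p [ 600.5 -182.2  225.3] yaw 0.0459 f [ 0.4 -0.8  0.4] op 1.003
[455.  30. 215.] rows 6 each [ 0.003  -0.0452 -0.0729]
```

Call:
carry_out --grip '[-1,-1,-1,-1,-1]' --pt "0.004 -0.055 -0.0714" --pt "0.004 -0.055 -0.0714" --pt "0.004 -0.055 -0.0714" --pt "0.004 -0.055 -0.0714" --pt "0.004 -0.055 -0.0714" --turn '[0,0,0,0,0]'

```text
t: 9.45
eef_pos: [452.8, -8.8, 210.9]
tcp_rot: [1.344, 1.569, -0.181]
ft_force: [0.5, -0.2, -0.7]
opening: 1.002
```

Call:
carry_out --grip '[-1,-1,-1,-1,-1]' --pt "0 0 0" --pt "0 0 0" --pt "0 0 0" --pt "0 0 0" --pt "0 0 0" --turn '[0,0,0,0,0]'

```text
t: 9.95
eef_pos: [454.5, -10.5, 209.8]
tcp_rot: [-0.839, 1.571, -2.365]
ft_force: [0.0, -0.9, 0.6]
opening: 1.001
```

```bash
python3 - <<'E'
from h import *
import pickle
I=cams.camera_info("wrist");im=cams.read_camera("wrist");cv2.imwrite("pics/w5.png",im);pickle.dump(I,open("w5.pkl","wb"))
v=cv2.resize(im,None,fx=1.5,fy=1.5,interpolation=2)
for p in proj(I,[[454,70,110],[457,-8,116],[460,-88,100]]): cv2.drawMarker(v,tuple(int(x*1.5) for x in p),(0,255,255),0,12,1)
cv2.imwrite("pics/w5b.png",v)
E
python3 d.py
```

```text
t 10.0 p [454.4 -10.4 209.8] yaw 0.045 f [ 0.2  0.1 -0.2] op 0.998
```

View pics/w5b.png

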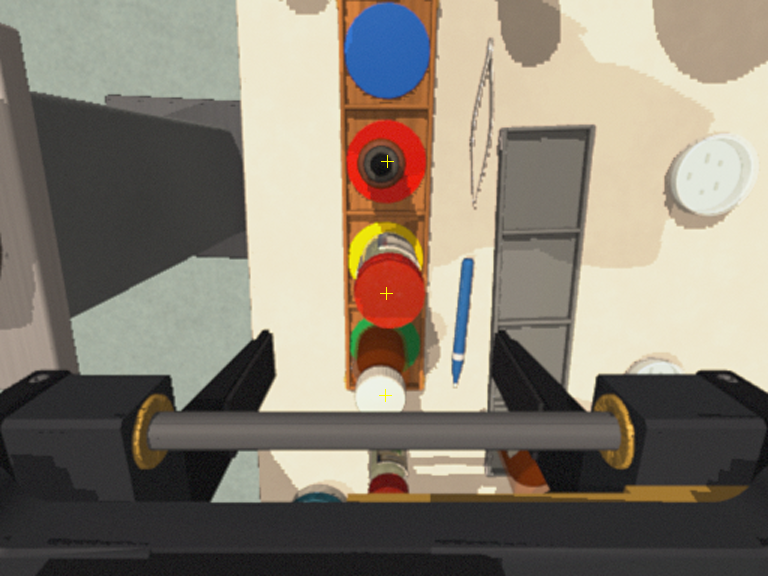

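The wrist view (1.5x) shows the dropper bulb at (381,163), which gives (450.6,69). The lid at (389,291) gives (459,-7.5), and the white cap at (380,391) gives about (457,-86). The grey rack agrees with the earlier fit.

```bash
python3 d.py 450.6,69,209.8 450.6,69,65
```

```text
t 10.0 p [454.4 -10.4 209.8] yaw 0.045 f [ 0.2  0.1 -0.2] op 0.998
[450.6  69.  209.8] rows 2 each [-0.     -0.0002 -0.0795]
[450.6  69.   65. ] rows 4 each [ 0.0724  0.     -0.    ]
```

Call:
carry_out --grip '[-1,-1,-1,-1,-1]' --pt "0 0 -0.04" --pt "0 0 -0.075" --pt "0 -0.0004 -0.044" --pt "0.02 0 0" --pt "0.05 0 0" --turn '[0,0,0,0,0]'

```text
t: 10.5
eef_pos: [451.2, 69.5, 175.3]
tcp_rot: [1.465, 1.567, -0.059]
ft_force: [0.7, -0.3, -1.2]
opening: 1.0
```

```bash
python3 d.py 450.6,69,65
```

```text
t 10.5 p [451.2  69.5 175.3] yaw 0.0472 f [ 0.7 -0.3 -1.2] op 1.0
[450.6  69.   65. ] rows 3 each [ 0.0735 -0.0007  0.0003]
```

Call:
carry_out --grip '[-1,-1,-1,-1,-1]' --pt "0.07 -0.001 0" --pt "0.07 0 0" --pt "0.05 0 0" --pt "0.022 0 0" --pt "0.0076 0 0" --turn '[0,0,0,0,0]'

```text
t: 11.0
eef_pos: [449.5, 68.9, 64.0]
tcp_rot: [-1.54, 1.569, -3.065]
ft_force: [-0.3, -0.0, 0.1]
opening: 1.001
```

Call:
carry_out --grip '[1,1,1,1,1]' --pt "0 0 0" --pt "0 0 0" --pt "0 0 0" --pt "0 0 0" --pt "0 0 0" --turn '[0,0,0,0,0]'

```text
t: 11.5
eef_pos: [449.9, 69.5, 65.6]
tcp_rot: [1.412, 1.57, -0.113]
ft_force: [-0.4, 0.3, 0.2]
opening: 0.636
```

Call:
carry_out --grip '[1,1,1,1,1]' --pt "0 0 0" --pt "0 0 0" --pt "0 0 0" --pt "0 0 0" --pt "0 0 0" --turn '[0,0,0,0,0]'

```text
t: 12.0
eef_pos: [449.7, 69.5, 65.1]
tcp_rot: [-0.266, 1.571, -1.791]
ft_force: [0.4, 1.0, 0.8]
opening: 0.33
```

```bash
python3 d.py nan,nan,195 593.6,nan,195 593.6,-101.9,195 593.6,-101.9,65
```

```text
t 12.0 p [449.7  69.5  65.1] yaw 0.0458 f [0.4 1.  0.8] op 0.33
[449.7  69.5 195. ] rows 3 each [-0.0866 -0.      0.    ]
[593.6  69.5 195. ] rows 3 each [-0.      0.0958  0.0044]
[ 593.6 -101.9  195. ] rows 4 each [ 0.     -0.0039  0.0856]
[ 593.6 -101.9   65. ] rows 3 each [ 0.0867  0.     -0.    ]
```

Call:
carry_out --grip '[1,1,1,1,1]' --pt "-0.02 0 0" --pt "-0.05 0 0" --pt "-0.07 0 0" --pt "-0.07 0 0" --pt "-0.05 0 0" --turn '[0,0,0,0,0]'

```text
t: 12.5
eef_pos: [449.8, 69.5, 197.8]
tcp_rot: [1.498, 1.569, -0.027]
ft_force: [0.3, 0.3, -0.8]
opening: 0.33
```

Call:
carry_out --grip '[1,1,1,1,1]' --pt "0 0.0432 0.002" --pt "0 0.0816 0.0037" --pt "0 0.0816 0.0037" --pt "0 0.0566 0.0233" --pt "0 0.0232 0.0666" --turn '[0,0,0,0,0]'

```text
t: 13.0
eef_pos: [596.8, 27.5, 195.5]
tcp_rot: [1.797, 1.57, 0.275]
ft_force: [-1.0, -0.8, -0.3]
opening: 0.331
```

Call:
carry_out --grip '[1,1,1,1,1]' --pt "0 -0.0034 0.075" --pt "0 -0.0034 0.075" --pt "0 -0.0034 0.067" --pt "0 -0.0015 0.035" --pt "0 0 0" --turn '[0,0,0,0,0]'

```text
t: 13.5
eef_pos: [594.7, -101.4, 195.5]
tcp_rot: [0.47, 1.571, -1.057]
ft_force: [0.6, 0.1, -1.7]
opening: 0.329
```

Call:
carry_out --grip '[1,1,1,1]' --pt "0 0 0" --pt "0 0 0" --pt "0 0 0" --pt "0 0 0" --turn '[0,0,0,0]'

```text
t: 13.9
eef_pos: [594.9, -98.8, 195.2]
tcp_rot: [0.426, 1.571, -1.098]
ft_force: [0.2, 0.1, -1.1]
opening: 0.325
```

```bash
python3 d.py 593.6,-101.9,195 593.6,-101.9,62.1
python3 - <<'E'
from h import *
I=cams.camera_info("wrist");im=cams.read_camera("wrist");cv2.imwrite("pics/w6.png",im)
E
```

```text
t 13.9 p [594.9 -98.8 195.2] yaw 0.047 f [ 0.2  0.1 -1.1] op 0.325
[ 593.6 -101.9  195. ] rows 1 each [ 0.0004 -0.0029  0.0061]
[ 593.6 -101.9   62.1] rows 3 each [ 0.0886 -0.     -0.    ]
```

View pics/w6.png

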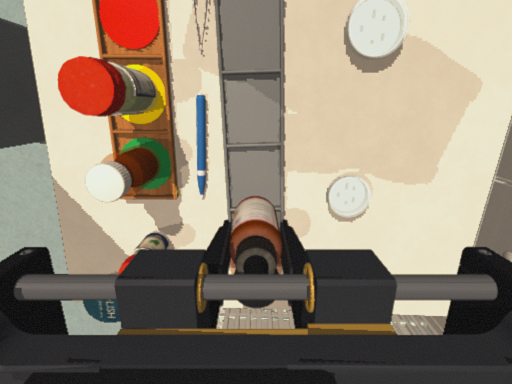

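The wrist view shows the dropper upright between the pads at (256,255), over the third place of the grey rack. Lowering it.

Call:
carry_out --grip '[1,1,1,1,1]' --pt "0.05 -0.0029 0.0061" --pt "0.075 0 0" --pt "0.075 0 0" --pt "0.04 0 0" --pt "0.015 0 0" --turn '[0,0,0,0,0]'

```text
t: 14.45
eef_pos: [592.8, -102.3, 65.5]
tcp_rot: [-1.875, 1.568, 2.884]
ft_force: [0.7, -0.5, -0.5]
opening: 0.333
```

Call:
carry_out --grip '[1,1,1]' --pt "0.004 0 0" --pt "0 0 0" --pt "0 0 0" --turn '[0,0,0]'

```text
t: 14.75
eef_pos: [594.1, -102.9, 66.9]
tcp_rot: [1.218, 1.569, -0.307]
ft_force: [0.7, 0.5, 0.1]
opening: 0.328
```

```bash
python3 d.py 593.6,-101.9,62.3
```

```text
t 14.8 p [ 594.1 -102.9   66.9] yaw 0.0459 f [0.7 0.5 0.1] op 0.328
[ 593.6 -101.9   62.3] rows 1 each [ 0.0091 -0.001  -0.002 ]
```

Call:
carry_out --grip '[1,1,1,1,1]' --pt "0.004 -0.001 -0.001" --pt "0.003 0 -0.001" --pt "0.002 0 0" --pt "0 0 0" --pt "0 0 0" --turn '[0,0,0,0,0]'

```text
t: 15.25
eef_pos: [593.2, -101.8, 62.0]
tcp_rot: [1.122, 1.57, -0.402]
ft_force: [-2.4, 0.2, 7.9]
opening: 0.329
```

```bash
python3 d.py 593.6,-101.9,62.3
```

```text
t 15.2 p [ 593.2 -101.8   62. ] yaw 0.046 f [-2.4  0.2  7.9] op 0.329
[ 593.6 -101.9   62.3] rows 1 each [-0.0005  0.0009  0.0002]
```

Call:
carry_out --grip '[-1,-1,-1,-1,-1]' --pt "0 0 0" --pt "0 0 0" --pt "0 0 0" --pt "0 0 0" --pt "0 0 0" --turn '[0,0,0,0,0]'

```text
t: 15.75
eef_pos: [593.0, -101.8, 61.0]
tcp_rot: [-1.014, 1.571, -2.539]
ft_force: [-0.4, 0.4, 0.5]
opening: 0.697
```

Call:
carry_out --grip '[-1,-1,-1,-1,-1]' --pt "-0.02 0 0" --pt "-0.06 0 0" --pt "-0.08 0 0" --pt "-0.08 0 0" --pt "-0.04 0 0" --turn '[0,0,0,0,0]'

```text
t: 16.25
eef_pos: [593.7, -102.0, 205.4]
tcp_rot: [1.233, 1.566, -0.292]
ft_force: [-0.4, 0.4, -0.2]
opening: 1.001
```

```bash
python3 d.py 458.7,-7.5,201 458.7,-7.5,95
```

```text
t 16.2 p [ 593.7 -102.   205.4] yaw 0.0459 f [-0.4  0.4 -0.2] op 1.001
[458.7  -7.5 201. ] rows 4 each [ 0.0018 -0.0653 -0.0503]
[458.7  -7.5  95. ] rows 3 each [ 0.0707 -0.0003 -0.0001]
```

Call:
carry_out --grip '[-1,-1,-1,-1,-1]' --pt "0 -0.0653 -0.0503" --pt "0 -0.0653 -0.0503" --pt "0 -0.0653 -0.0503" --pt "0 -0.044 -0.034" --pt "0 -0.0213 -0.0163" --turn '[0,0,0,0,0]'

```text
t: 16.75
eef_pos: [456.3, -6.3, 202.0]
tcp_rot: [1.319, 1.57, -0.205]
ft_force: [0.2, 0.5, 0.0]
opening: 0.999
```

Call:
carry_out --grip '[-1,-1,-1,-1]' --pt "0 0 0" --pt "0 0 0" --pt "0 0 0" --pt "0 0 0" --turn '[0,0,0,0]'

```text
t: 17.15
eef_pos: [458.7, -7.9, 200.9]
tcp_rot: [-0.422, 1.571, -1.948]
ft_force: [0.2, -0.8, 0.0]
opening: 0.998
```

```bash
python3 d.py 458.7,-7.5,95
python3 - <<'E'
from h import *
I=cams.camera_info("wrist");im=cams.read_camera("wrist");cv2.imwrite("pics/w7.png",im)
hsv=cv2.cvtColor(im,cv2.COLOR_BGR2HSV);q=proj(I,[458.7,-7.5,116])[0];print(q)
m=((hsv[...,0]<8)|(hsv[...,0]>172))&(hsv[...,1]>150)&(hsv[...,2]>100)
w=np.zeros(m.shape,bool);u,v=q.astype(int);w[v-38:v+38,u-40:u+40]=1
c=biggest(m&w);P=ray(I,c,116);print(cv2.boundingRect(c),P.min(0),P.max(0))
E
```

```text
t 17.1 p [458.7  -7.9 200.9] yaw 0.0452 f [ 0.2 -0.8  0. ] op 0.998
[458.7  -7.5  95. ] rows 3 each [ 0.0706  0.     -0.0003]
[254.90262274 201.0061764 ]
(230, 173, 50, 53) [436.49768169 -30.77804674] [480.26398095  18.27190614]
```

Call:
carry_out --grip '[-1,-1,-1,-1,-1]' --pt "0.05 0 0" --pt "0.07 0 0" --pt "0.06 0 0" --pt "0.025 0 0" --pt "0.007 0 0" --turn '[0,0,0,0,0]'

```text
t: 17.7
eef_pos: [457.7, -7.5, 93.6]
tcp_rot: [-1.753, 1.568, 3.005]
ft_force: [1.3, 0.3, 0.6]
opening: 1.0
```

Call:
carry_out --grip '[1,1,1,1,1]' --pt "0 0 0" --pt "0 0 0" --pt "0 0 0" --pt "0 0 0" --pt "0 0 0" --turn '[0,0,0,0,0]'

```text
t: 18.2
eef_pos: [458.1, -7.4, 95.5]
tcp_rot: [1.272, 1.57, -0.253]
ft_force: [-0.2, 0.0, -0.1]
opening: 0.637
```

Call:
carry_out --grip '[1,1,1,1]' --pt "0 0 0" --pt "0 0 0" --pt "0 0 0" --pt "0 0 0" --turn '[0,0,0,0]'

```text
t: 18.6
eef_pos: [458.0, -7.3, 95.2]
tcp_rot: [0.944, 1.571, -0.581]
ft_force: [-0.9, 0.5, 2.9]
opening: 0.465
```

```bash
python3 d.py nan,nan,225 587.6,-22.1,225
```

```text
t 18.6 p [458.   -7.3  95.2] yaw 0.0459 f [-0.9  0.5  2.9] op 0.465
[458.   -7.3 225. ] rows 3 each [-0.0865  0.      0.    ]
[587.6 -22.1 225. ] rows 3 each [0.     0.0858 0.0138]
```

Call:
carry_out --grip '[1,1,1,1,1]' --pt "-0.02 0 0" --pt "-0.05 0 0" --pt "-0.07 0 0" --pt "-0.07 0 0" --pt "-0.04 0 0" --turn '[0,0,0,0,0]'

```text
t: 19.1
eef_pos: [458.2, -7.3, 223.1]
tcp_rot: [1.336, 1.568, -0.188]
ft_force: [-0.2, 0.0, -2.6]
opening: 0.467
```

Call:
carry_out --grip '[1,1,1,1,1]' --pt "0 0.05 0.008" --pt "0 0.0858 0.0138" --pt "0 0.0758 0.0122" --pt "0 0.0358 0.0058" --pt "0 0.01 0.0016" --turn '[0,0,0,0,0]'

```text
t: 19.6
eef_pos: [588.6, -22.3, 220.0]
tcp_rot: [-1.397, 1.571, -2.922]
ft_force: [-0.5, 0.3, -1.0]
opening: 0.468
```

Call:
carry_out --grip '[1,1,1,1]' --pt "0 0 0" --pt "0 0 0" --pt "0 0 0" --pt "0 0 0" --turn '[0,0,0,0]'

```text
t: 20.0
eef_pos: [586.9, -22.0, 220.5]
tcp_rot: [1.046, 1.571, -0.479]
ft_force: [0.7, -0.7, -1.0]
opening: 0.465
```

```bash
python3 d.py 587.6,-22.1,96
```

```text
t 20.0 p [586.9 -22.  220.5] yaw 0.0459 f [ 0.7 -0.7 -1. ] op 0.465
[587.6 -22.1  96. ] rows 3 each [0.083  0.0004 0.0001]
```

Call:
carry_out --grip '[1,1,1,1,1]' --pt "0.05 0.0012 0" --pt "0.075 0 0" --pt "0.07 0 0" --pt "0.035 0 0" --pt "0.014 0 0" --turn '[0,0,0,0,0]'

```text
t: 20.5
eef_pos: [587.1, -22.0, 96.5]
tcp_rot: [-1.736, 1.568, 3.023]
ft_force: [0.8, 0.3, -0.2]
opening: 0.467
```

Call:
carry_out --grip '[1,1,1,1]' --pt "0.002 0 0" --pt "0 0 0" --pt "0 0 0" --pt "0 0 0" --turn '[0,0,0,0]'

```text
t: 20.9
eef_pos: [588.4, -22.1, 98.1]
tcp_rot: [1.327, 1.569, -0.198]
ft_force: [-0.6, -0.6, -1.5]
opening: 0.465
```

```bash
python3 d.py 587.6,-22.1,92.2
```

```text
t 20.9 p [588.4 -22.1  98.1] yaw 0.0459 f [-0.6 -0.6 -1.5] op 0.465
[587.6 -22.1  92.2] rows 1 each [ 0.0119 -0.0017 -0.0001]
```

Call:
carry_out --grip '[1,1,1,1,1]' --pt "0.005 -0.001 0" --pt "0.004 0 0" --pt "0.0015 0 0" --pt "0 0 0" --pt "0 0 0" --turn '[0,0,0,0,0]'

```text
t: 21.4
eef_pos: [587.6, -22.1, 92.2]
tcp_rot: [0.691, 1.571, -0.834]
ft_force: [-1.8, 0.1, 6.4]
opening: 0.465
```

```bash
python3 d.py 587.6,-22.1,92.2
```

```text
t 21.4 p [587.6 -22.1  92.2] yaw 0.0459 f [-1.8  0.1  6.4] op 0.465
[587.6 -22.1  92.2] rows 1 each [ 0.0001  0.0001 -0.    ]
```

Call:
carry_out --grip '[-1,-1,-1,-1,-1]' --pt "0 0 0" --pt "0 0 0" --pt "0 0 0" --pt "0 0 0" --pt "0 0 0" --turn '[0,0,0,0,0]'

```text
t: 21.9
eef_pos: [587.6, -22.1, 91.8]
tcp_rot: [-0.667, 1.571, -2.192]
ft_force: [-0.4, 0.6, -0.2]
opening: 0.829
```

Call:
carry_out --grip '[-1,-1,-1,-1,-1]' --pt "-0.02 0 0" --pt "-0.06 0 0" --pt "-0.08 0 0" --pt "-0.06 0 0" --pt "-0.02 0 0" --turn '[0,0,0,0,0]'

```text
t: 22.4
eef_pos: [588.4, -22.2, 215.8]
tcp_rot: [1.357, 1.566, -0.168]
ft_force: [0.4, 0.3, 0.1]
opening: 0.996
```

Call:
carry_out --grip '[-1,-1,-1,-1,-1]' --pt "0 -0.07 0.03" --pt "0 -0.08 0.04" --pt "0 -0.07 0.03" --pt "0 -0.04 0.016" --pt "0 -0.008 0.004" --turn '[0,0,0,0,0]'

```text
t: 22.9
eef_pos: [454.6, -88.7, 211.9]
tcp_rot: [-1.773, 1.57, 2.984]
ft_force: [0.8, 0.4, -0.3]
opening: 0.997
```

Call:
carry_out --grip '[-1,-1,-1,-1]' --pt "0 0 0" --pt "0 0 0" --pt "0 0 0" --pt "0 0 0" --turn '[0,0,0,0]'

```text
t: 23.3
eef_pos: [457.0, -87.8, 211.6]
tcp_rot: [-1.696, 1.571, 3.063]
ft_force: [1.0, -1.0, 0.1]
opening: 1.001
```

```bash
python3 d.py 457,-87,65
python3 - <<'E'
from h import *
I=cams.camera_info("wrist");im=cams.read_camera("wrist")
hsv=cv2.cvtColor(im,cv2.COLOR_BGR2HSV);q=proj(I,[457,-87,100])[0];print(q)
u,v=q.astype(int)
m=(hsv[...,1]<45)&(hsv[...,2]>130)
w=np.zeros(m.shape,bool);w[v-36:v+30,u-36:u+36]=1
c=biggest(m&w);P=ray(I,c,100);print(cv2.boundingRect(c),P.min(0),P.max(0))
d=cv2.resize(im,None,fx=1.5,fy=1.5,interpolation=2);cv2.drawMarker(d,(int(q[0]*1.5),int(q[1]*1.5)),(0,0,255),0,12,1);cv2.drawContours(d,[(c*1.5).astype(int).reshape(-1,1,2)],-1,(0,255,0),1)
cv2.imwrite("pics/w8.png",d)
E
```

```text
t 23.3 p [457.  -87.8 211.6] yaw 0.0467 f [ 1.  -1.   0.1] op 1.001
[457. -87.  65.] rows 4 each [ 0.0733  0.     -0.0004]
[254.99478862 191.81275439]
(218, 155, 53, 66) [ 420.36140094 -118.57896728] [472.24983811 -51.89393868]
```

View pics/w8.png

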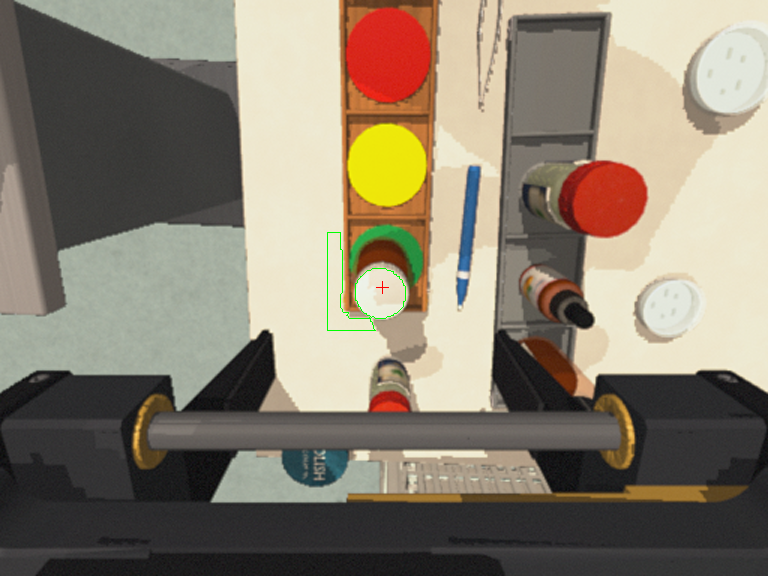

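The wrist view shows the white cap at (381,293), about 4 mm towards -y of my marker, which gives (456.5,-90.5). The jar and the dropper stand upright in grey places 2 and 3.

Call:
carry_out --grip '[-1,-1,-1,-1,-1]' --pt "0.05 -0.001 0.0054" --pt "0.08 0 0" --pt "0.085 0 0" --pt "0.055 0 0" --pt "0.018 0 0" --turn '[0,0,0,0,0]'

```text
t: 23.85
eef_pos: [455.3, -90.4, 65.5]
tcp_rot: [-1.937, 1.567, 2.822]
ft_force: [-0.3, -0.8, 0.6]
opening: 0.998
```

Call:
carry_out --grip '[-1,-1,-1]' --pt "0.004 0 0" --pt "0 0 0" --pt "0 0 0" --turn '[0,0,0]'

```text
t: 24.15
eef_pos: [456.8, -91.1, 67.1]
tcp_rot: [1.144, 1.569, -0.38]
ft_force: [-0.1, 0.7, -0.4]
opening: 0.997
```

Call:
carry_out --grip '[1,1,1,1,1]' --pt "0 0 0" --pt "0 0 0" --pt "0 0 0" --pt "0 0 0" --pt "0 0 0" --turn '[0,0,0,0,0]'

```text
t: 24.65
eef_pos: [456.1, -90.9, 65.9]
tcp_rot: [0.504, 1.571, -1.021]
ft_force: [-0.1, 0.2, -0.2]
opening: 0.636
```

Call:
carry_out --grip '[1,1,1,1]' --pt "0 0 0" --pt "0 0 0" --pt "0 0 0" --pt "0 0 0" --turn '[0,0,0,0]'

```text
t: 25.05
eef_pos: [456.1, -90.9, 65.8]
tcp_rot: [-0.77, 1.571, -2.295]
ft_force: [-0.9, 0.4, 0.2]
opening: 0.492
```

```bash
python3 d.py nan,nan,200 nan,57.7,200 581.5,57.7,200
```

```text
t 25.1 p [456.1 -90.9  65.8] yaw 0.0459 f [-0.9  0.4  0.2] op 0.492
[456.1 -90.9 200. ] rows 3 each [-0.0895 -0.      0.    ]
[456.1  57.7 200. ] rows 4 each [-0.      0.0034 -0.0742]
[581.5  57.7 200. ] rows 3 each [-0.      0.0835  0.0038]
```

Call:
carry_out --grip '[1,1,1,1,1]' --pt "-0.02 0 0" --pt "-0.05 0 0" --pt "-0.08 0 0" --pt "-0.08 0 0" --pt "-0.04 0 0" --turn '[0,0,0,0,0]'

```text
t: 25.55
eef_pos: [456.5, -91.0, 204.5]
tcp_rot: [1.171, 1.567, -0.354]
ft_force: [0.8, 0.7, -2.3]
opening: 0.488
```

Call:
carry_out --grip '[1,1,1,1,1]' --pt "0 0.002 -0.04" --pt "0 0.0034 -0.075" --pt "0 0.0034 -0.075" --pt "0 0.0034 -0.07" --pt "0 0.03 -0.035" --turn '[0,0,0,0,0]'

```text
t: 26.05
eef_pos: [468.9, 59.7, 201.6]
tcp_rot: [-1.832, 1.57, 2.928]
ft_force: [0.1, -0.5, -2.0]
opening: 0.49
```

Call:
carry_out --grip '[1,1,1,1,1]' --pt "0 0.075 0.003" --pt "0 0.08 0.004" --pt "0 0.055 0.002" --pt "0 0.012 0" --pt "0 0 0" --turn '[0,0,0,0,0]'

```text
t: 26.55
eef_pos: [581.3, 58.0, 200.7]
tcp_rot: [-1.528, 1.57, -3.053]
ft_force: [-0.8, 0.3, -0.6]
opening: 0.491
```

Call:
carry_out --grip '[1,1,1,1]' --pt "0 0 0" --pt "0 0 0" --pt "0 0 0" --pt "0 0 0" --turn '[0,0,0,0]'

```text
t: 26.95
eef_pos: [581.1, 58.0, 201.2]
tcp_rot: [1.138, 1.571, -0.387]
ft_force: [0.1, -0.5, -1.4]
opening: 0.49
```

```bash
python3 d.py 581.5,57.7,67
```

```text
t 26.9 p [581.1  58.  201.2] yaw 0.0459 f [ 0.1 -0.5 -1.4] op 0.49
[581.5  57.7  67. ] rows 3 each [0.0894 0.0002 0.0002]
```

Call:
carry_out --grip '[1,1,1,1,1]' --pt "0.05 0.0008 0.0007" --pt "0.08 0 0" --pt "0.08 0 0" --pt "0.04 0 0" --pt "0.016 0 0" --turn '[0,0,0,0,0]'

```text
t: 27.45
eef_pos: [580.9, 57.6, 65.9]
tcp_rot: [-1.6, 1.568, -3.125]
ft_force: [0.4, 0.1, -1.8]
opening: 0.491
```

Call:
carry_out --grip '[1,1,1,1]' --pt "0.002 0 0" --pt "0 0 0" --pt "0 0 0" --pt "0 0 0" --turn '[0,0,0,0]'

```text
t: 27.85
eef_pos: [582.4, 57.7, 68.0]
tcp_rot: [1.459, 1.569, -0.066]
ft_force: [1.0, -0.1, -2.7]
opening: 0.489
```

```bash
python3 d.py 581.5,57.7,62.8
```

```text
t 27.9 p [582.4  57.7  68. ] yaw 0.0459 f [ 1.  -0.1 -2.7] op 0.489
[581.5  57.7  62.8] rows 1 each [ 0.0103 -0.0017 -0.0001]
```

Call:
carry_out --grip '[1,1,1,1,1]' --pt "0.004 -0.001 0" --pt "0.003 0 0" --pt "0.0017 0 0" --pt "0 0 0" --pt "0 0 0" --turn '[0,0,0,0,0]'

```text
t: 28.35
eef_pos: [581.4, 57.6, 62.8]
tcp_rot: [0.824, 1.571, -0.701]
ft_force: [-3.6, 0.2, 5.4]
opening: 0.484
```

```bash
python3 d.py 581.5,57.7,62.8
```

```text
t 28.4 p [581.4  57.6  62.8] yaw 0.0459 f [-3.6  0.2  5.4] op 0.484
[581.5  57.7  62.8] rows 1 each [ 0.0001  0.0003 -0.0001]
```

Call:
carry_out --grip '[-1,-1,-1,-1,-1]' --pt "0 0 0" --pt "0 0 0" --pt "0 0 0" --pt "0 0 0" --pt "0 0 0" --turn '[0,0,0,0,0]'

```text
t: 28.85
eef_pos: [581.4, 57.6, 62.4]
tcp_rot: [-0.269, 1.571, -1.794]
ft_force: [0.1, -0.4, -0.2]
opening: 0.857
```

Call:
carry_out --grip '[-1,-1,-1,-1,-1]' --pt "-0.02 0 0" --pt "-0.06 0 0" --pt "-0.09 0 0" --pt "-0.09 0 0" --pt "-0.09 0 0" --turn '[0,0,0,0,0]'

```text
t: 29.35
eef_pos: [581.0, 57.7, 240.1]
tcp_rot: [1.336, 1.57, -0.189]
ft_force: [1.1, 0.3, 0.1]
opening: 0.999
```

Call:
carry_out --grip '[-1,-1,-1,-1,-1]' --pt "-0.06 0 0.06" --pt "-0.04 0 0.08" --pt "0 0 0.08" --pt "0 0 0.05" --pt "0 0 0.02" --turn '[0,0,0,0,0]'

```text
t: 29.85
eef_pos: [587.8, -89.2, 288.3]
tcp_rot: [0.979, 1.57, -0.548]
ft_force: [-0.1, 0.6, 0.3]
opening: 1.001
```

Call:
carry_out --grip '[-1,-1,-1,-1]' --pt "0 0 0" --pt "0 0 0" --pt "0 0 0" --pt "0 0 0" --turn '[0,0,0,0]'

```text
t: 30.25
eef_pos: [588.0, -86.1, 287.5]
tcp_rot: [-2.094, 1.571, 2.666]
ft_force: [0.4, 0.3, -1.1]
opening: 1.002
```

```bash
python3 d.py
python3 - <<'E'
from h import *
def P(x,y,z):
    c,s=np.cos(.0755),np.sin(.0755);return [590.6+c*x-s*y,-62+s*x+c*y,z]
for n in("wrist","side"):
    I=cams.camera_info(n);im=cams.read_camera(n);cv2.imwrite(f"pics/f_{n}.png",im)
    k=1.5 if n=="wrist" else 3
    o=np.array([0,0]) if n=="wrist" else np.array([180,110])
    v=cv2.resize(im if n=="wrist" else im[110:310,180:380],None,fx=k,fy=k,interpolation=2)
    for y,h,r in((-120,114,23),(-40,102,5),(40,108,22.5),(120,92,18.5)):
        a=np.linspace(0,6.28,40);b=P(0,y,5+h)
        q=proj(I,np.c_[b[0]+r*np.cos(a),b[1]+r*np.sin(a),np.full(40,b[2])])
        cv2.polylines(v,[((q-o)*k).round().astype(int)],1,(0,255,0),1)
    q=proj(I,[P(*a) for a in [(-36,-164,13),(36,-164,13),(36,164,13),(-36,164,13)]]);cv2.polylines(v,[((q-o)*k).round().astype(int)],1,(255,255,0),1)
    cv2.imwrite(f"pics/f_{n}b.png",v)
E
```

```text
t 30.2 p [588.  -86.1 287.5] yaw 0.0472 f [ 0.4  0.3 -1.1] op 1.002
```

View pics/f_wristb.png

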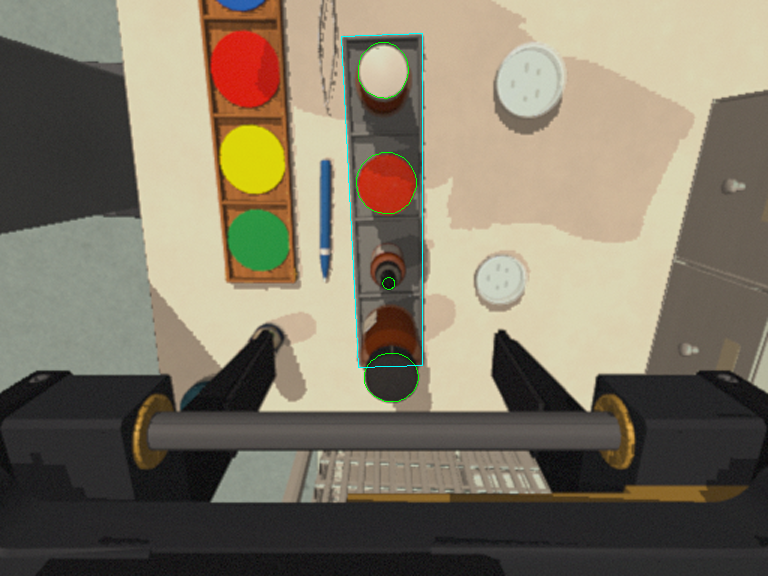

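View pics/f_sideb.png

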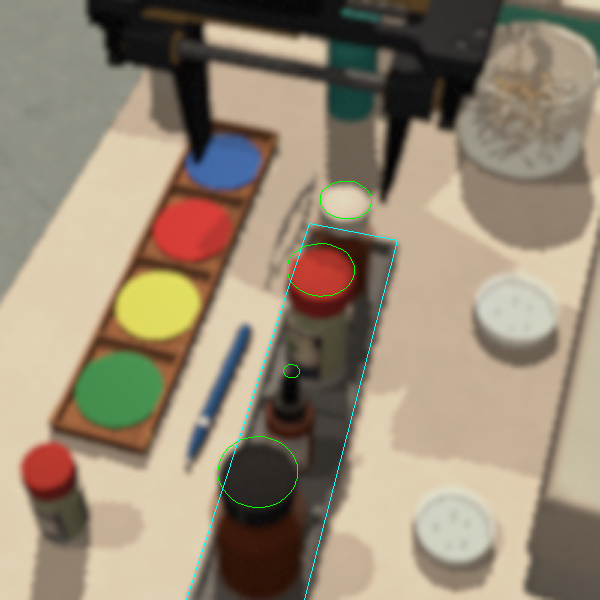

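All four expected top circles coincide with the caps in both views, and every bottle is upright. The gripper is open and clear. Handing in.

```bash
python3 -c "
from cell import env
print(env.job_done())"
```

```text
the job is handed in; nothing more can be done
None
```

All four bottles now stand in the grey rack in reverse order, and I handed the job in at about 30 s of the 104 s allowed. From the robot's left they are the white cap, the red-lid jar, the dropper and the black cap. The hand-in reports no verdict.

- **Last checks:** In the final wrist and side views, the circles drawn at the expected cap tops fall on the actual caps to within a few millimetres. All bottles look upright, all four mats stayed in the wooden rack, and the gripper was open and well clear of everything.
- **Irregularities:** The black bottle tapped the rack floor with about 39 N at the wrist when the arm overshot on the way down. It was re-set gently before release, and I lowered the others more slowly. The first measurement of the black bottle was about 2 mm off and that of the white one about 4 mm. I corrected both from close wrist views before gripping.

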